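Battery pack from the self-closing dust bin to the assembly nest

ROBOT

A 6-joint arm with a two-finger parallel gripper is mounted at the origin on the work surface. World frame = base frame: x ahead of the robot, y to its left, z up, the work surface at z = 0. Lengths are in mm, angles in rad, forces in N, time in s.
With the tool pointing down it reaches from about 275 to 825 mm from the base axis. Payload 4.9 kg.
Tool frame: the origin (TCP) lies at the very end of the fingers, on their centre line; the grasp point (between the pads) lies 19 mm behind it; z points along the fingers, y is the direction in which the jaws open and shut (so a half turn about z gives the same grasp; the last joint's range is limited). The gripper opens to 85 mm and grips with 20 to 120 N. Pads are 22 mm wide; open, the fingers measure 114 mm over their backs; the gripper's body (76 mm by 85 mm) begins 54 mm behind the grasp point. The pads swing forward as they close: fully open they stand 13 mm farther back than shut.
Start: joints at [-1.445, 0.326, -0.193, 1.052, 0, 1.437], TCP at [141.299, -531.557, 231.281] pointing down, gripper open.
Joint ranges: [-2.65, 2.65], [-0.97, 1.79], [-1.3, 1.35], [-1.93, 2.1], [-1.47, 1.37], [-3.14, 3.14]. Speed limits (rad/s): [2.57, 2.57, 3.14, 3.14, 3.14, 3.14].

INTERFACE

Orientations are given as [roll, pitch, yaw] about the fixed x, y, z axes, in that order (R = Rz(yaw) Ry(pitch) Rx(roll)).
In Python, from bench import bot, solve_ik, imaging gives the robot as it stands. Calls block until the motion is done:
- bot.move_ptp(position, orientation): joint-space move of the TCP to a pose.
- bot.movel(position, rot=None, max_speed=150, threshold=None): straight line of the TCP; rot=None keeps the orientation; max_speed is the mean speed in mm/s. With threshold (N) it stops when the force on the tool has changed by that much, and returns True; else False.
- bot.move_j(angles): joint-space move.
- bot.grip(opening, effort=None): opening from 0.0 (shut) to 1.0 (fully open); effort is the grip in N (None keeps the last); returns when the fingers have stopped.
- bot.dwell(seconds).
- solve_ik(position, orientation): joint angles nearest the present ones, or None.
- bot.get_state(): the state.
- imaging.capture(name): name is "scene" or "top" or "wrist"; returns the picture (384x512x3 uint8, blue, green, red); there is no depth.
- imaging.camera_model(name): a dict with "K" (3x3 intrinsics, pixels), "k1" (the pictures are not rectified: a ray, as slopes to the right and down, at radius r is drawn at 1 + k1 r^2 times it, then the intrinsics apply), "position" and "rotation" of the camera in the world. Camera axes: x right, y up, looking along -z (the intrinsics and any distortion apply to the point x, -y, -z); pixel columns grow to the right and rows downward; lengths in mm; the calibration is good to about 2 mm. A picture is of the moment at which its call begins: read the wrist's pose just before it. camera_model takes no time and is no camera call; for the wrist camera it gives the pose at the moment of the call.
A pose or a line that the arm cannot do raises bot.IKError and nothing moves.
- bot.sign_off(): hands the job in, once; it reports no verdict.
The state is a dict: "t": time; "qpos": joint angles; "joint_velocities": joint speeds; "effort": joint torques, N m; "tcp_pos": TCP position; "orientation": TCP orientation; "contact_force": force on the tool from outside, world axes, zero at the start; "wrist_torque": the same for the moment, N m; "opening": opening from 0.0 (shut) to 1.0 (fully open).
Only numpy, scipy, OpenCV 4.12 (cv2) and the standard library are available. Lean on these libraries where they do the work, as an engineer would, in place of code of your own. Each camera call takes 0.05 s, during which the arm holds its last target. There are 200 camera calls.

TASK

Take the battery pack with the blue label out of the dust bin and set it down fully home, flat and label up, in the recess of the red-brown assembly nest. The bin's lid falls shut by itself: push it up by its orange upturned lip and keep it resting on the gripper while you reach in, then let it down on the gripper or the pack as you come out, without a slam, so that it ends fully shut. Do not drop the pack, leave the orange-labelled pack in its place in the bin and disturb nothing else on the table.

Things in the scene. Friction and masses are not known exactly. Their poses are not given: they have to be found in the camera images.
- bin: White open-topped dust bin, bolted down, outside 172 (x) x 272 (y) x 95 mm high, walls 6 mm. Origin under its centre on the table; its z up, its x from the low front (-x, towards the robot) to the hinge side. Inner deck on which the packs lie is 35 mm above the table; the inside measures 160 x 260 mm. Rear and side walls are 95 mm high, the front wall only 68 mm, so that a 27 mm high gap is open under the lid along the front.
- lid (a joint): Clear lid, 276 mm wide, 0.2 to 0.35 kg: 5 mm plate from the rear hinge to the front, then an orange lip 45 mm long turned up at 45 deg. 0 = shut, level; grows to 1.0 rad (stop) as it opens upward. It always falls shut, about 1.5 N at the lip holds it, so it must rest on the tool. Fingers pushed under the lip lift it; tilted some 40 deg, pointing forward and down, a gripper fits under it at 0.5 to 0.7 rad.
- lid_hinge (a point): Point on the lid's hinge axis, middle of its width, 86 mm behind the bin's centre and 97.5 mm above the table; the axis runs along the bin's y.
- lid_lip (a point): Middle of the upper, free edge of the orange lip: shut, it is 204 mm in front of the hinge axis (32 mm in front of the front wall's outside) and about 130 mm above the table. The bend between lip and plate is 172 mm from the hinge axis; the plate's underside is 95 mm above the table when shut.
- nest: Red-brown assembly fixture, bolted down, 160 (x) x 110 (y) mm block on an aluminium foot 190 x 80 mm; top 50 mm above the table. Origin under its centre on the table. A rectangular recess 113 (x) x 65 (y) mm, 8 mm deep, takes one pack lying flat, long side along the nest's x.
- nest_seat (a point): Centre of the floor of the recess, 42 mm above the table; axes as the nest.
- pack_blue_center (a point): Centre of the black battery pack with the BLUE label on top and on its front end: 100 (x, long) x 52 (y) x 45 mm (z, up), about 0.3 kg. It lies flat in the bin under the lid, in the left or the right half, long side roughly along the bin's x, at least 35 mm free at either side. This is the one to move.
- pack_orange_center (a point): Centre of an equal pack with an ORANGE label, in the other half of the bin; stays there.
- handset: black handset housing 160 x 85 x 20 mm lying on the mat, origin under its centre; leave alone
- driver: blue electric screwdriver lying on its cradle, 210 mm long, 35 mm high, origin under its middle; leave alone
- screw_tray: orange open screw tray 120 x 90 x 30 mm, origin under its centre; leave alone
- tape_roll: yellow tape roll lying flat, 90 mm across, 24 mm high; leave alone
- flux: white bottle with green cap, 48 mm across, 110 mm high; leave alone
- brush: hand brush 160 mm long lying flat; leave alone
- cup: blue mug 76 mm across, 90 mm high; leave alone

How it is judged:
By the outcome, as a careful person would: the job done as asked, in the order asked, and still so for the second after the job is handed in, with the robot touching nothing.
It also fails if it takes over 51 s, if anything falls off the work surface, if the arm or the gripper's body presses on something with over 40 N, if the wrist force passes 120 N, or if a joint passes its speed limit or range.

## Working session

There is one attempt and no reset: what is moved stays moved. The work goes in short steps, each a Python script; the robot and the scene stay as the last script left them, time stands still between calls to the robot, and variables do not carry over. Pictures are saved under pics/ and viewed, about 8 in all and at most 12, crops included, and the job is handed in when it is done.

```bash
ls; mkdir -p pics
python3 - <<'E'
from bench import bot, solve_ik, imaging
import cv2
for n in ("scene","top"):
    cv2.imwrite(f"pics/{n}0.png",imaging.capture(n)); m=imaging.camera_model(n); print(n,m)
print(bot.get_state())
E
```

```text
pics
scene {'K': array([[385.25671696,   0.        , 255.34059285],
       [  0.        , 385.25671696, 195.94850081],
       [  0.        ,   0.        ,   1.        ]]), 'k1': 0.01714093791752268, 'position': array([1666.65816803, -674.26268621,  925.48580562]), 'rotation': array([0.99994322, 0.0107945 , 1.01570123])}
top {'K': array([[415.51984091,   0.        , 262.8989748 ],
       [  0.        , 415.51984091, 190.01864997],
       [  0.        ,   0.        ,   1.        ]]), 'k1': -0.0032104439960961412, 'position': array([ 420.15797446,   -9.45439897, 1388.51829684]), 'rotation': array([ 0.11806734,  0.00410552, -1.59649951])}
{'t': 0.1, 'qpos': array([-1.44520214e+00,  3.26892894e-01, -1.93487152e-01,  1.05199029e+00,
        2.10149407e-05,  1.43659434e+00]), 'joint_velocities': array([ 0.00092593, -0.0013288 ,  0.00187085, -0.00046291, -0.00069377,
       -0.00097562]), 'effort': array([ 4.62068401e-04, -4.44240046e+01,  2.63037640e+01,  7.87795172e-03,
       -1.63811392e-04,  9.80401637e-06]), 'tcp_pos': array([ 141.23654596, -531.01899761,  230.56629614]), 'orientation': array([-3.14003561e+00, -2.31426960e-04,  2.59795978e-01]), 'contact_force': array([-0.07553555, -0.44889697, -0.0066906 ]), 'wrist_torque': array([ 0.07115541,  0.01511196, -0.01789324]), 'opening': 1.001421990505781}
```

View pics/top0.png

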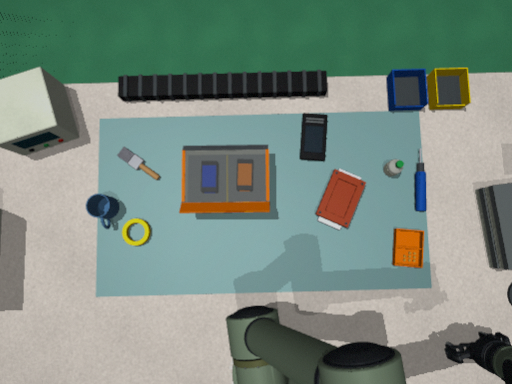

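View pics/scene0.png

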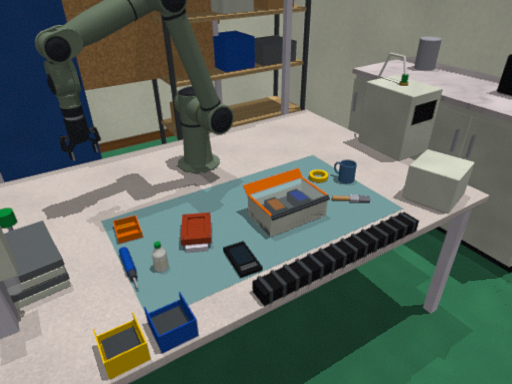

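The top view shows the bin at about (225,180), with the lip at the bottom (row 208). The blue pack is at (209,177) in the left half, the orange one at (244,174), and the nest at (341,199), turned about 25°. Next I'll measure these points.

```bash
cat > h.py <<'E'
import numpy as np, cv2
from scipy.spatial.transform import Rotation as Rn
def ray(m,px):
    px=np.atleast_2d(px).astype(float); K=m["K"]
    d=(px-[K[0,2],K[1,2]])/K[0,0]; s=d.copy()
    for _ in range(8): s=d/(1+m["k1"]*(s**2).sum(1,keepdims=True))
    R=Rn.from_euler("xyz",m["rotation"]).as_matrix()
    return np.c_[s[:,0],-s[:,1],-np.ones(len(s))]@R.T
def onplane(m,px,z):
    r=ray(m,px); p=np.asarray(m["position"]); return p+r*((z-p[2])/r[:,2])[:,None]
def proj(m,P):
    R=Rn.from_euler("xyz",m["rotation"]).as_matrix(); c=(np.atleast_2d(P)-m["position"])@R
    s=np.c_[c[:,0],-c[:,1]]/-c[:,2:]; s=s*(1+m["k1"]*(s**2).sum(1,keepdims=True))
    return s*m["K"][0,0]+[m["K"][0,2],m["K"][1,2]]
def blobs(img,lo,hi,roi,amin=60):
    x0,y0,x1,y1=roi; hsv=cv2.cvtColor(img,cv2.COLOR_BGR2HSV); k=np.zeros(img.shape[:2],np.uint8)
    k[y0:y1,x0:x1]=cv2.inRange(hsv,np.array(lo),np.array(hi))[y0:y1,x0:x1]
    cs,_=cv2.findContours(k,cv2.RETR_EXTERNAL,cv2.CHAIN_APPROX_NONE)
    return [c[:,0,:] for c in sorted(cs,key=cv2.contourArea,reverse=True) if cv2.contourArea(c)>=amin]
def rect(P):
    (c,s,a)=cv2.minAreaRect(P[:,:2].astype(np.float32)); return np.round(c,1),np.round(s,1),round(a,1)
E
python3 - <<'E'
from h import *; from bench import imaging
im=cv2.imread("pics/top0.png"); m=imaging.camera_model("top")
for n,lo,hi,roi,z in [("blue",(105,90,30),(130,255,255),(185,150,228,205),80),("orange",(3,90,30),(20,255,160),(230,152,262,198),80),
  ("lip",(3,150,120),(20,255,255),(170,198,280,218),114),("nest",(0,120,40),(8,255,255),(300,160,380,235),50)]:
    for c in blobs(im,lo,hi,roi)[:2]: 
        q=onplane(m,c+0.0,z); print(n,rect(q), q[:,:2].min(0).round(),q[:,:2].max(0).round())
# nest edges etc
x0,y0=165,135
cv2.imwrite("pics/crop1.png",cv2.resize(im[y0:y0+105,x0:x0+215],None,fx=3.7,fy=3.7,interpolation=cv2.INTER_CUBIC))
E
```

```text
blue (array([626.7, 164.1]), array([41.6, 68.2]), 89.3) [592. 143.] [661. 185.]
orange (array([628.5,  50.7]), array([44.6, 70.9]), 88.5) [593.  28.] [664.  74.]
lip (array([528.2, 111.1]), array([273.7,  43.2]), 88.5) [506. -26.] [553. 248.]
nest (array([ 546.8, -258.3]), array([109.8, 160.1]), 65.1) [ 456. -337.] [ 639. -177.]
```

View pics/crop1.png

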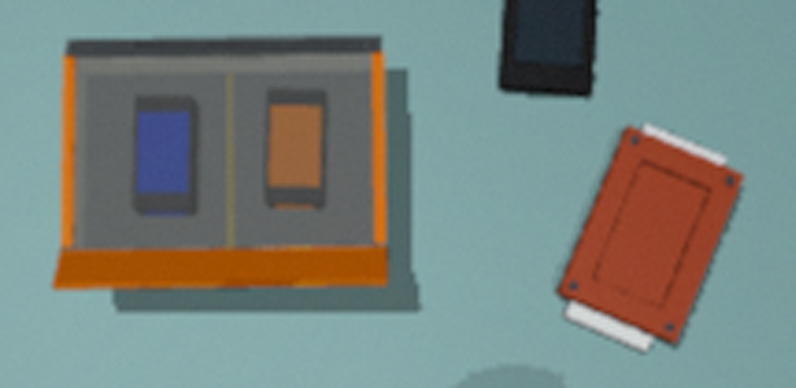

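Nest size checks out (110 × 160 mm), as do the lip and label. Now I'll fit the bin pose from the lid corners, build a 2D lid/gripper model to plan the in-and-out path, and check IK.

```bash
cat > plan.py <<'E'
import numpy as np
# 2D in bin frame (u = x - bin centre, z).  hinge at (86,97.5)
T=np.radians(40)
A=np.array([-np.sin(T),np.cos(T)]); N=np.array([np.cos(T),np.sin(T)])   # back along tool, forward side
def dens(P): return np.vstack([np.linspace(a,b,30) for a,b in zip(P[:-1],P[1:])])
def front(tcp): # forward outline of tool
    return dens([np.array(tcp)+a*A+n*N for a,n in [(0,-11),(0,11),(73,11),(73,43),(230,43)]])
def pack(c): c=np.array(c); return dens([c+[-50,22.5],c+[50,22.5],c+[50,-22.5]])
def need(P):  # lid angle needed to clear point P
    v=P-np.array([86,97.5]); r=np.hypot(*v); th=np.arctan2(v[1],-v[0])
    # lid underside polar: phi(r) when shut
    s=np.linspace(0,217,800); L=np.where(s[:,None]<172,np.c_[s,0*s-2.5],np.c_[172+(s-172)*.7071,-2.5+(s-172)*.7071])
    R=np.hypot(L[:,0],L[:,1]); ph=np.arctan2(L[:,1],L[:,0])
    return th-np.interp(r,R,ph) if R[0]<r<R[-1] else -9
def lid(tcp,pk=None):
    O=front(tcp); O=O if pk is None else np.vstack([O,pack(pk)])
    a=[need(p) for p in O]; i=int(np.argmax(a)); return max(a[i],0),O[i].round()
def back(tcp): # clearance of rear/lower outline above front wall top (u -86..-80, z 68)
    O=dens([np.array(tcp)+a*A-n*N for a,n in [(0,11),(73,11),(73,43),(230,43)]])
    k=(O[:,0]>-90)&(O[:,0]<-76); return O[k,1].min()-68 if k.any() else 99
E
python3 - <<'E'
from h import *; from bench import imaging,solve_ik; from scipy.optimize import least_squares
import plan
m=imaging.camera_model("top")
px=np.array([[55,288],[388,287],[68,42],[381,38]])/3.7+[165,135]
L=np.array([[-118,138,130],[-118,-138,130],[88,138,98],[88,-138,98]])
def w(p): 
    c,s=np.cos(p[2]),np.sin(p[2]); return np.c_[p[0]+c*L[:,0]-s*L[:,1],p[1]+s*L[:,0]+c*L[:,1],L[:,2]]
f=least_squares(lambda p:(proj(m,w(p))-px).ravel(),[628,108,0]); print("bin",f.x.round(3),f.fun.round(1))
b=f.x; c,s=np.cos(b[2]),np.sin(b[2])
d=np.array([626.7,164.1])-b[:2]; print("pack in bin",c*d[0]+s*d[1],-s*d[0]+c*d[1])
u=c*d[0]+s*d[1]
print("entry")
for t in [(-115,85),(-115,110),(-110,140),(-100,170),(-90,185),(-70,185),(-50,170),(-30,140),(-10,110),(5,80),(u+14,56)]: print(t,np.round(plan.lid(t)[0],2),plan.lid(t)[1],round(plan.back(t)))
print("exit")
for du,dz in [(0,0),(-5,15),(-10,30),(-15,40),(-40,42),(-80,42),(-100,42),(-120,42),(-140,42),(-150,42),(-160,42),(-170,42),(-180,42)]:
    t=(u+14+du,56+dz); print(du,dz,np.round(plan.lid(t,(u+du,57.5+dz))[0],2),plan.lid(t,(u+du,57.5+dz))[1],round(plan.back(t)))
for P,y in [((514,160,85),b[2]),((540,160,185),b[2]),((641,164,56),b[2]),((490,164,100),b[2]),((560,-264,70),np.radians(-24.9)),((560,-264,200),np.radians(-24.9))]:
    print(P,solve_ik(P,[np.pi,-plan.T,y]))
E
```

```text
bin [ 6.25159e+02  1.07355e+02 -1.70000e-02] [-0.6 -1.   0.4 -1.6 -1.1  1.2  1.4  1.4]
pack in bin 0.5923495330784041 56.76267312175678
entry
(-115, 85) 0 [-120.  107.] 99
(-115, 110) 0.01 [-116.  129.] 99
(-110, 140) 0.16 [-102.  147.] 99
(-100, 170) 0.32 [-92. 177.] 99
(-90, 185) 0.42 [-82. 192.] 99
(-70, 185) 0.57 [-62. 192.] 110
(-50, 170) 0.61 [-56. 194.] 116
(-30, 140) 0.73 [-44. 224.] 111
(-10, 110) 0.75 [-38. 210.] 70
(5, 80) 0.71 [-44. 205.] 44
(np.float64(14.592349533078405), 56) 0.66 [-52. 202.] 33
exit
0 0 0.66 [-52. 202.] 33
-5 15 0.69 [-46. 204.] 40
-10 30 0.73 [-44. 211.] 50
-15 40 0.74 [-42. 213.] 56
-40 42 0.64 [-53. 198.] 72
-80 42 0.41 [-79. 182.] 27
-100 42 0.29 [-99. 182.] 99
-120 42 0.17 [-69. 122.] 99
-140 42 0.12 [-89. 122.] 99
-150 42 0.07 [-99. 122.] 99
-160 42 0.02 [-109.  122.] 99
-170 42 0 [-119.  111.] 99
-180 42 0 [-174.   91.] 99
(514, 160, 85) [ 0.26626824  0.29981026 -1.13101795 -0.53825548 -0.18045355 -2.92242085]
(540, 160, 185) [ 0.24802692  0.07060748 -0.9628819  -0.14342156 -0.16899077 -2.93683012]
(641, 164, 56) [ 0.20370841  0.49631699 -0.8655202  -0.47713988 -0.14100327 -2.97161154]
(490, 164, 100) [ 0.29712381  0.22793259 -1.15990652 -0.49063391 -0.19975795 -2.89790794]
(560, -264, 70) [-0.6177498   0.41153103 -0.98777147 -0.51834407  0.11734672  3.00063247]
(560, -264, 200) [-0.6177498   0.11779983 -0.85485053 -0.09169194  0.11734672  3.00063247]
```

```bash
cat >> h.py <<'E'
BIN=np.array([625.2,107.4]); BY=-0.017; NEST=np.array([546.8,-258.3]); NY=np.radians(-24.9); T=np.radians(40)
def rot(yaw,flip=True):
    R=Rn.from_euler("xyz",[np.pi,-T,yaw]); R=R*Rn.from_euler("z",np.pi) if flip else R
    return R.as_euler("xyz")
def B(u,z,v): c,s=np.cos(BY),np.sin(BY); return np.array([BIN[0]+c*u-s*v,BIN[1]+s*u+c*v,z])
def st(bot):
    s=bot.get_state(); print("t",round(s["t"],1),"tcp",s["tcp_pos"].round(1),"F",s["contact_force"].round(1),"open",round(s["opening"],3))
E
python3 - <<'E'
from h import *; from bench import bot,imaging,solve_ik
s=bot.get_state(); m=imaging.camera_model("wrist"); R=Rn.from_euler("xyz",s["orientation"])
print("cam in tool",R.inv().apply(m["position"]-s["tcp_pos"]).round(1),R.inv().apply(Rn.from_euler("xyz",m["rotation"]).apply([0,0,-1])).round(2),m["K"][0])
for f in (0,1):
  for P,y in [((500,166,85),BY),((641,164,56),BY),((490,164,100),BY),((560,-264,70),NY)]: print(f,rot(y,f).round(2),solve_ik(P,rot(y,f)))
E
```

```text
cam in tool [  81.     0.7 -143. ] [-0.31  0.    0.95] [325.79179994   0.         257.55765875]
0 [ 3.14 -0.7  -0.02] [ 0.29430509  0.28908004 -1.15225111 -0.54452409 -0.1981814  -2.89992221]
0 [ 3.14 -0.7  -0.02] [ 0.20382659  0.49633291 -0.86545602 -0.47704653 -0.14126312 -2.97129098]
0 [ 3.14 -0.7  -0.02] [ 0.29728758  0.22795968 -1.15981934 -0.49050165 -0.20004225 -2.89754446]
0 [ 3.14 -0.7  -0.43] [-0.6177498   0.41153103 -0.98777147 -0.51834407  0.11734672  3.00063247]
1 [-3.14  0.7   3.12] [ 0.29430509  0.28908004 -1.15225111 -0.54452409 -0.1981814   0.24167044]
1 [-3.14  0.7   3.12] [ 0.20382659  0.49633291 -0.86545602 -0.47704653 -0.14126312  0.17030168]
1 [-3.14  0.7   3.12] [ 0.29728758  0.22795968 -1.15981934 -0.49050165 -0.20004225  0.24404819]
1 [-3.14  0.7   2.71] [-0.6177498   0.41153103 -0.98777147 -0.51834407  0.11734672 -0.14096019]
```

The camera sits on the lower, outer side with the half-turn orientation, so I'll use that one. Next: approach, lift the lid by its lip, and look.

Run:
```python
from h import *; from bench import bot,imaging
V=56.8; r=rot(BY)
bot.grip(0.86,40)
bot.move_ptp([430,100,330],r); st(bot)
bot.movel(B(-150,100,V),r,max_speed=250); st(bot)
bot.movel(B(-117,100,V),max_speed=80); st(bot)
for u,z in [(-113,125),(-108,145),(-100,170),(-88,188)]: bot.movel(B(u,z,V),max_speed=80); st(bot)
m=imaging.camera_model("wrist"); im=imaging.capture("wrist"); np.save("m1.npy",m,allow_pickle=True)
cv2.imwrite("pics/w1.png",im); cv2.imwrite("pics/s1.png",cv2.resize(imaging.capture("scene")[120:260,200:380],None,fx=4,fy=4))
```

```text
t 2.9 tcp [430.4  99.6 330.1] F [ 0.4 -0.1 -0.2] open 0.858
t 4.0 tcp [476.5 166.6 100.4] F [-0.4  0.2 -0.3] open 0.864
t 4.5 tcp [509.3 165.9  99.9] F [ 0.7 -0.3  0.1] open 0.859
t 5.0 tcp [512.2 166.1 124.5] F [-2.   0.2 -0.5] open 0.855
t 5.4 tcp [518.1 166.1 144.8] F [-0.7  0.2 -1.5] open 0.859
t 5.9 tcp [526.  165.9 169.6] F [-0.5  0.3 -0.7] open 0.861
t 6.3 tcp [538.  165.8 187.7] F [-1.  -0.4 -1.5] open 0.861
```

View pics/w1.png

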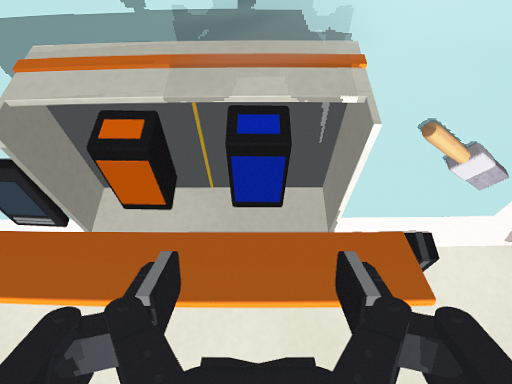

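View pics/s1.png

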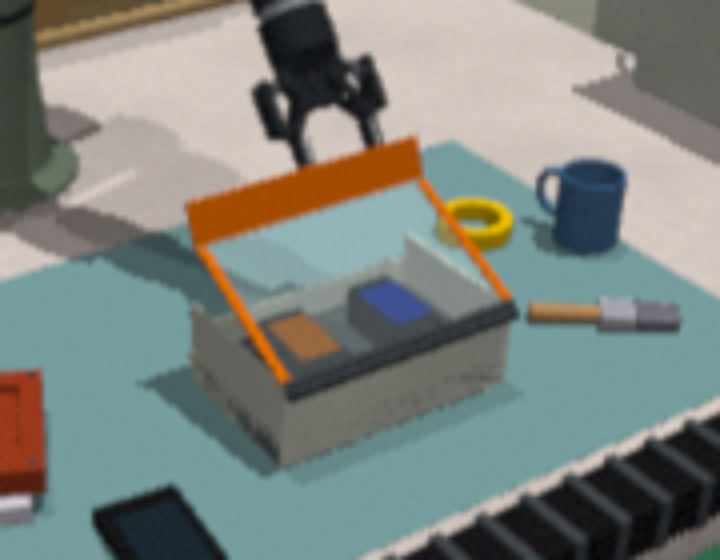

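The wrist view is upside down (image up is towards the robot). The lid rests on the fingertips. The blue pack's top label is at (258,180), its end label at (258,124), and nothing rigid stands between the packs, only a painted stripe. Now I'll refine the pack position.

Run:
```python
from h import *
m=np.load("m1.npy",allow_pickle=True).item(); im=cv2.imread("pics/w1.png")
for n,lo,hi,roi in [("blue",(110,150,60),(130,255,255),(220,145,300,215)),("orange",(3,150,60),(20,255,255),(90,145,180,212))]:
    c=blobs(im,lo,hi,roi)[0]; q=onplane(m,c,80); print(n,rect(q))
    (cc,s,a)=cv2.minAreaRect(q[:,:2].astype(np.float32)); d=np.array(cc)-BIN; c_,s_=np.cos(BY),np.sin(BY); print(" in bin",c_*d[0]+s_*d[1],-s_*d[0]+c_*d[1])
# full top-face corners blue by eye: front edge row~139, rear row~207
print(onplane(m,[[228,138],[289,138],[233,207],[283,207]],80).round())
# front wall outer top edge / inner edges at z=68
print(onplane(m,[[2,104],[380,122]],68).round(), onplane(m,[[190,102]],68).round())
```

```text
blue (array([629.3, 163.3]), array([44.7, 73. ]), 88.4)
 in bin 3.1518044236679077 55.98808419338908
orange (array([632. ,  48.8]), array([45.7, 73.2]), 87.5)
 in bin 7.811462679660251 -58.49356678468871
[[571. 142.  80.]
 [572. 188.  80.]
 [675. 137.  80.]
 [676. 189.  80.]]
[[542. -24.  68.]
 [568. 258.  68.]] [[546. 117.  68.]]
```

Run:
```python
from h import *; from bench import bot,imaging
V=56.3
for u,z in [(-70,185),(-50,170),(-30,140),(-10,110),(5,80),(16,52)]:
    hit=bot.movel(B(u,z,V),max_speed=90,threshold=20); st(bot)
    if hit: print("HIT"); break
else:
    bot.grip(0.0,70); st(bot)
cv2.imwrite("pics/w2.png",imaging.capture("wrist")); cv2.imwrite("pics/s2.png",cv2.resize(imaging.capture("scene")[120:260,200:380],None,fx=4,fy=4))
```

```text
t 6.8 tcp [556.2 164.7 184.5] F [-1.7 -0.1 -0.8] open 0.855
t 7.2 tcp [575.8 164.3 169.5] F [ 0.3  0.  -2. ] open 0.86
t 7.7 tcp [596.  164.1 139.9] F [-0.9  0.2 -0.4] open 0.861
t 8.3 tcp [616.1 163.8 110.1] F [-0.5 -0.2 -0.8] open 0.859
t 8.8 tcp [631.  163.6  79.9] F [ 0.  -0.2 -0.3] open 0.861
t 9.3 tcp [642.  163.4  51.9] F [-0.3 -0.1 -0.8] open 0.862
t 9.6 tcp [642.5 163.6  53. ] F [-3.7 -0.5  4.5] open 0.6
```

View pics/w2.png

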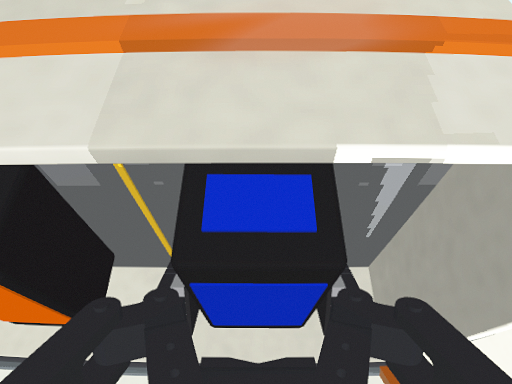

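Pack gripped (opening 0.60, or 51 mm). It sits square between the fingers, with the end label at (259,203) and the top label at (259,305). Lifting out, then letting the lid down slowly on the gripper and pack.

Run:
```python
from h import *; from bench import bot,imaging
V=56.3
for du,dz,v in [(-3,20,60),(-14,42,60),(-40,43,80),(-80,43,80),(-120,43,60),(-140,43,50),(-190,43,40)]:
    bot.movel(B(16+du,52+dz,V),max_speed=v); st(bot)
bot.movel(B(16-230,52+60,V),max_speed=120); st(bot)
bot.movel(B(16-235,52+160,V),max_speed=200); st(bot)
a=cv2.resize(imaging.capture("scene")[110:250,200:380],None,fx=4,fy=4); b=imaging.capture("wrist")
cv2.imwrite("pics/s3.png",a); cv2.imwrite("pics/w3.png",b)
```

```text
t 10.2 tcp [639.2 163.5  72.5] F [-1.3  0.4 -3.5] open 0.597
t 10.8 tcp [628.2 163.8  94.6] F [-1.9  0.2 -1.7] open 0.603
t 11.2 tcp [601.9 164.2  94.9] F [-0.9  0.8 -2.1] open 0.6
t 11.9 tcp [562.2 164.9  95.1] F [-2.   0.3 -2.9] open 0.602
t 12.7 tcp [522.3 165.6  95.1] F [-0.9  0.1 -4.5] open 0.601
t 13.2 tcp [500.8 165.7  94.3] F [-2.4 -0.7 -3.5] open 0.597
t 14.7 tcp [452.6 166.7  95.1] F [ 0.4 -0.  -3.5] open 0.6
t 15.2 tcp [413.1 167.8 112.7] F [ 0.5  0.1 -2.3] open 0.599
t 15.8 tcp [407.3 167.2 211.4] F [-0.9  0.2 -3.7] open 0.599
```

View pics/s3.png

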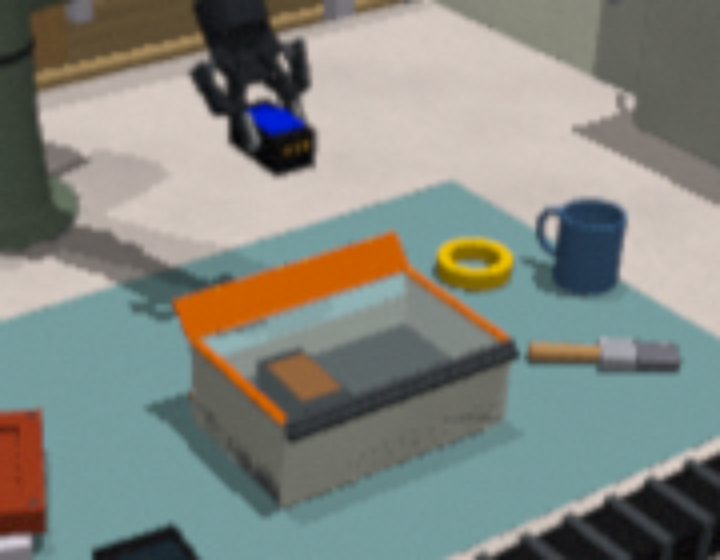

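View pics/w3.png

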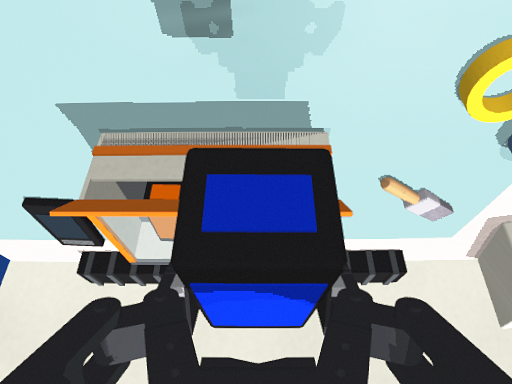

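The lid is shut, the pack sits unchanged in the grip (labels at the same pixels as before the lift) and the orange pack is in place. Next I'll measure the pack's offset in the grip and carry it above the nest.

Run:
```python
from h import *; from bench import bot,imaging
m=imaging.camera_model("wrist"); p=bot.get_state()["tcp_pos"]
c,s=np.cos(BY),np.sin(BY)
def loc(q): d=q[:,:2]-p[:2]; return np.c_[c*d[:,0]+s*d[:,1],-s*d[:,0]+c*d[:,1]].round(1)
print("bottom front edge",loc(onplane(m,[[187,150],[332,150]],p[2]-18)))
print("top front edge",loc(onplane(m,[[180,276],[340,276]],p[2]+27)))
im=cv2.imread("pics/w3.png"); b=blobs(im,(110,150,60),(130,255,255),(180,270,340,340))[0]
print("label",loc(onplane(m,b,p[2]+27)).min(0),loc(onplane(m,b,p[2]+27)).max(0))
r=rot(NY); u=np.array([np.cos(NY),np.sin(NY)])
# pack centre about 15 mm behind TCP
bot.move_ptp([*(NEST+15*u-60*u),240],r); st(bot)
bot.movel([*(NEST+15*u),110],max_speed=150); st(bot)
im=imaging.capture("top"); cv2.imwrite("pics/t4.png",cv2.resize(im[150:250,280:400],None,fx=5,fy=5,interpolation=cv2.INTER_CUBIC))
m=imaging.camera_model("wrist"); np.save("m4.npy",m,allow_pickle=True); cv2.imwrite("pics/w4.png",imaging.capture("wrist"))
```

```text
bottom front edge [[-59.7 -26.3]
 [-59.8  26.6]]
top front edge [[-53.6 -24.3]
 [-53.9  24.9]]
label [-46.9 -23.9] [28.4 22.8]
t 17.4 tcp [ 505.8 -238.3  239.2] F [ 0.1  0.6 -2.6] open 0.597
t 18.6 tcp [ 560.7 -264.4  110.7] F [ 0.1 -0.4 -3.1] open 0.596
```

View pics/w4.png

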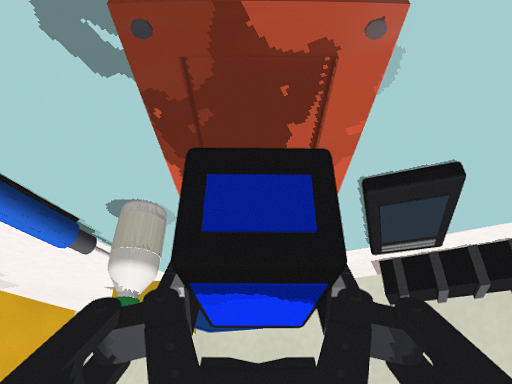

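The wrist view shows the recess's front edge at (182–333, 57) and the block's front edge at about row 2, with the pack above it. I'll check them in nest axes.

Run:
```python
from h import *; from bench import bot,imaging
m=np.load("m4.npy",allow_pickle=True).item(); p=bot.get_state()["tcp_pos"]; c,s=np.cos(NY),np.sin(NY)
def loc(q,o): d=q[:,:2]-o; return np.c_[c*d[:,0]+s*d[:,1],-s*d[:,0]+c*d[:,1]].round(1)
px=[[182,57],[333,57],[203,148],[316,148],[108,2],[410,2],[187,150],[332,150]]
print("nest (recess front, sides, block front)\n",loc(onplane(m,px[:6],50),NEST))
print("pack bottom front edge rel nest\n",loc(onplane(m,px[6:],p[2]-18),NEST), "tcp",loc(p[None],NEST))
```

```text
nest (recess front, sides, block front)
 [[-53.1 -31.3]
 [-53.1  31.4]
 [  5.4 -30.7]
 [  5.3  33. ]
 [-76.6 -54. ]
 [-76.7  55.2]]
pack bottom front edge rel nest
 [[-44.7 -25.5]
 [-44.8  27.1]] tcp [[15.4  0.1]]
```

View pics/t4.png

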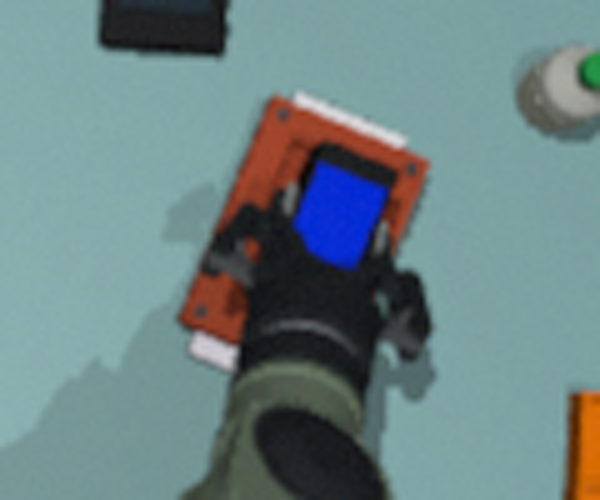

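The pack and recess agree in the same view (front gap 8.4 vs. 6.5 ideal, laterally within 0.5 mm). I'll shift it 1.5 mm back and lower with a force stop.

Run:
```python
from h import *; from bench import bot,imaging
u=np.array([np.cos(NY),np.sin(NY)]); x=NEST+13.7*u
bot.movel([*x,72],max_speed=80); st(bot)
print(bot.movel([*x,55],max_speed=20,threshold=7)); st(bot)
cv2.imwrite("pics/w5.png",imaging.capture("wrist"))
```

```text
t 19.3 tcp [ 559.4 -264.2   72.3] F [ 0.2 -0.  -3.3] open 0.604
True
t 19.9 tcp [ 559.5 -264.2   60. ] F [-0.2  0.4  3.2] open 0.598
```

View pics/w5.png

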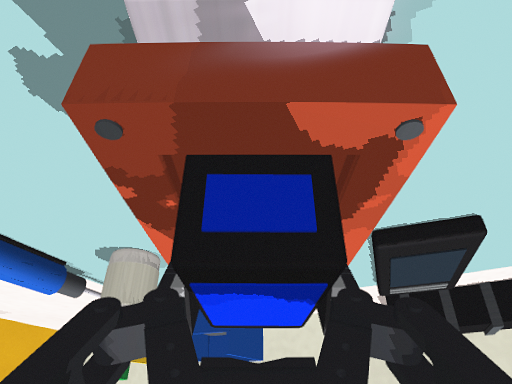

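Contact came at TCP z = 60.0, exactly the seated height (42 + 18; it would be 68 on the rim). The pack's lower edge is hidden by the recess rim at row 155. Releasing and backing off.

Run:
```python
from h import *; from bench import bot,imaging
bot.grip(0.86,20); st(bot); bot.dwell(0.2)
u=np.array([np.cos(NY),np.sin(NY)]); x=NEST+13.7*u
bot.movel([*x,110],max_speed=60); st(bot)
bot.movel([*(x-80*u),210],max_speed=150); st(bot)
m=imaging.camera_model("wrist"); im=imaging.capture("wrist"); cv2.imwrite("pics/w6.png",im); np.save("m6.npy",m,allow_pickle=True)
bot.move_ptp([300,-200,330],rot(NY)); st(bot)
a=imaging.capture("top"); b=imaging.capture("scene")
cv2.imwrite("pics/t6.png",np.hstack([cv2.resize(a[130:250,160:400],None,fx=1.6,fy=1.6),cv2.resize(b[140:280,100:380],None,fx=1.4,fy=1.371)]))
```

```text
t 20.3 tcp [ 557.9 -263.2   58.5] F [0.6 0.2 0.6] open 0.861
t 21.5 tcp [ 558.9 -263.9  109.6] F [-0.3 -0.5  0.3] open 0.857
t 22.5 tcp [ 486.7 -230.4  209.5] F [-0.3  0.7  0.5] open 0.861
t 23.5 tcp [ 300.2 -200.6  329.7] F [ 0.5 -0.9  0.3] open 0.862
```

View pics/w6.png

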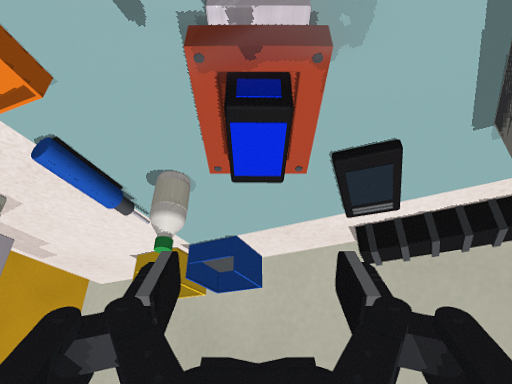

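The wrist view shows the pack label-up in the recess, square to the nest: top label at (258,150), end label at (258,88). The viewer limit is reached, so the last checks are numeric.

Run:
```python
from h import *; from bench import bot,imaging
c,s=np.cos(NY),np.sin(NY)
def nl(p): d=np.array(p)-NEST; return (round(c*d[0]+s*d[1],1),round(-s*d[0]+c*d[1],1))
m=np.load("m6.npy",allow_pickle=True).item(); q=onplane(m,blobs(cv2.imread("pics/w6.png"),(110,150,60),(130,255,255),(220,117,300,185))[0],87)
r=rect(q); print("wrist label",r,nl(r[0]))
mt=imaging.camera_model("top"); im=imaging.capture("top"); b=blobs(im,(105,90,30),(130,255,255),(310,160,375,235))[0]
r=rect(onplane(mt,b,87)); print("top label",r,nl(r[0]))
o=cv2.imread("pics/top0.png")
for n,I in (("before",o),("after",im)):
    for k,lo,hi,roi,z in [("lip",(3,150,120),(20,255,255),(170,198,280,218),114),("orange",(3,90,30),(20,255,160),(230,152,262,198),80),("nest",(0,120,40),(8,255,255),(300,160,380,235),50)]:
        print(n,k,rect(onplane(mt,blobs(I,lo,hi,roi)[0],z)))
d=cv2.absdiff(o,im).max(2)>40; n,_,S,_=cv2.connectedComponentsWithStats(d.astype(np.uint8)); print("changed areas",[list(x) for x in S[1:] if x[4]>25])
```

```text
wrist label (array([ 547.6, -259. ]), array([44.9, 72.4]), 64.3) (np.float64(1.0), np.float64(-0.3))
top label (array([ 544.3, -257.8]), array([49.3, 74.9]), 64.5) (np.float64(-2.5), np.float64(-0.6))
before lip (array([528.2, 111.1]), array([273.7,  43.2]), 88.5)
before orange (array([628.5,  50.7]), array([44.6, 70.9]), 88.5)
before nest (array([ 546.8, -258.3]), array([109.8, 160.1]), 65.1)
after lip (array([528.2, 111.1]), array([273.7,  43.2]), 88.5)
after orange (array([628.5,  50.7]), array([44.6, 70.9]), 88.5)
after nest (array([ 546.9, -258.3]), array([109.9, 160.1]), 65.1)
changed areas [[np.int32(327), np.int32(181), np.int32(29), np.int32(36), np.int32(634)], [np.int32(241), np.int32(281), np.int32(271), np.int32(103), np.int32(12517)], [np.int32(131), np.int32(309), np.int32(117), np.int32(75), np.int32(3643)], [np.int32(243), np.int32(313), np.int32(10), np.int32(5), np.int32(27)], [np.int32(244), np.int32(321), np.int32(10), np.int32(33), np.int32(81)], [np.int32(268), np.int32(366), np.int32(17), np.int32(16), np.int32(66)], [np.int32(315), np.int32(366), np.int32(5), np.int32(9), np.int32(31)], [np.int32(327), np.int32(371), np.int32(9), np.int32(8), np.int32(37)]]
```

All consistent: the pack is centred within about 3 mm, the lip and orange pack are unchanged, and nothing else on the mat moved.

```bash
python3 -c "
from bench import bot
bot.sign_off()"
```

```text
the job is handed in; nothing more can be done
```

The blue pack is in the nest recess, flat and label up, and the lid is shut again. I handed the job in at about 24 s of the 51 s allowed. I lifted the lid by its lip with the fingertips and kept it resting on the gripper while I took the pack. On the way out I let it down slowly on the gripper and pack.

**Last checks:**
- **Seating:** contact on lowering came at TCP z = 60 mm, the height expected for fully home; on the rim it would have been 68. The label centre is within 1 mm of the nest centre by the wrist camera and 2.5 mm by the top camera. They differ by about 3.5 mm along the nest, and the clearance is ±6.5 mm.
- **Bin:** in the top view, the lip and the orange pack measure the same as before I started.
- **Rest of the table:** comparing top views before and after showed only the pack in the nest and the arm with its shadow.
- **Forces:** the state readings between moves stayed under about 6 N; peaks during moves were not logged.

**Not checked by eye:** the final overview picture could not be viewed because the viewer limit was reached, so those last checks are numeric. One small disagreement: the pack's position along the jaws differed by about 5 mm before and after gripping, probably from the pads swinging as they closed. I corrected for it before placing.

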